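Gang-clamp heel blocks in the quick-release vise

ROBOT

A 7-joint arm with a two-finger parallel gripper is mounted at the origin on the work surface. World frame = base frame: x ahead of the robot, y to its left, z up, the work surface at z = 0. Lengths are in m, angles in rad, forces in N, time in s.
With the tool pointing down it reaches from about 0.425 to 0.925 m from the base axis. Payload 6.8 kg.
Tool frame: the origin (TCP) lies on the front face of the gripper's body, between the roots of the fingers; the fingertips stand 73 mm ahead of it and the grasp point (between the pads) lies 54 mm ahead of it (env.nose_length is the distance from the TCP to the fingertips, in m); z points along the fingers, y is the line along which they close (so a half turn about z gives the same grasp; the last joint's range is limited). The gripper opens to 85 mm and grips with 20 to 120 N. Pads are 22 mm wide; open, the fingers measure 114 mm over their backs; the gripper's body (76 mm by 85 mm) begins 54 mm behind the grasp point. The pads swing forward as they close: fully open they stand 13 mm farther back than shut.
Start: joints at [-1.368, 0.477, 0.022, 1.555, -0.011, 1.109, -0.083], TCP at [0.206, 0.643, 0.304] pointing down, gripper open.
Joint ranges: [-2.96, 2.96], [-0.34, 2.1], [-1.41, 1.46], [0.24, 2.44], [-1.37, 4.51], [0.17, 1.92], [-2.96, 2.96]. Speed limits (rad/s): [2.39, 2.39, 3.14, 3.14, 3.14, 3.14, 3.14].

INTERFACE

Orientations are given as a unit quaternion [w, x, y, z].
In Python, from cell import env, kin, camera, calibration, job gives the robot as it stands. The module is installed in compiled form; this text tells all that it offers. Calls block until the motion is done:
- env.reach(position, orientation): joint-space move of the TCP to a pose.
- env.movel(position, velocity=0.15, rot=None, stop_force=None): straight line of the TCP; rot=None keeps the orientation; velocity is the mean speed in m/s. With stop_force (N) it stops when the force on the tool has changed by that much, and returns True; else False.
- env.goto_joints(angles): joint-space move.
- env.grip(opening, f_grip=None): finger opening in m; f_grip is the grip in N (None keeps the last); returns when the fingers have stopped.
- env.dwell(seconds).
- kin.inverse_kinematics(position, orientation): joint angles nearest the present ones, or None.
- env.get_state(): the state.
- camera(name): name is "scene" or "top"; returns (picture, depth): 384x512x3 uint8, blue, green, red; 384x512 float32, m along the optical axis (not along the pixel's ray), 0 where there is no reading.
- calibration(name): a dict with "fx", "fy", "cx", "cy" (pixels), "k1" (the pictures are not rectified: a ray, as slopes to the right and down, at radius r is drawn at 1 + k1 r^2 times it, then the intrinsics apply), "rvec" (rotation vector, rad) and "tvec" (3), from world to camera coordinates, as OpenCV has them. Camera axes: x right, y down, z forward; pixel columns grow to the right and rows downward; lengths in m; the calibration is good to about 2 mm. A picture is of the moment at which its call begins. calibration takes no time and is no camera call.
A pose or a line that the arm cannot do raises env.PlanningError and nothing moves.
- job.job_done(): hands the job in; it is judged then, once.
The state is a dict: "time": time; "qpos": joint angles; "joint_velocities": joint speeds; "joint_torque": joint torques, N m; "tcp_pos": TCP position; "orientation": TCP orientation; "force": force on the tool from outside, world axes, zero at the start; "torque": the same for the moment, N m; "opening": finger opening in m; "gripper_force": force on a finger pad.
Only numpy, scipy, OpenCV 4.12 (cv2) and the standard library are available. Lean on these libraries where they do the work, as an engineer would, in place of code of your own. Each camera call takes 0.05 s, during which the arm holds its last target. There are 200 camera calls.

TASK

Swing the latch on the tool case clear and open the lid, then stand every heel block from the case side by side, upright and in line, on the bed of the vise between its jaws. Squeeze the vise's quick-release lever, slide the jaw up to the blocks, let the lever go so that it locks, and wind the crank clockwise until the row is clamped tight. Finish by shutting the case and swinging its latch back over the lid; leave the spray bottle, glue tin and jar where they are.

Things in the scene. Friction and masses are not known exactly. Their poses are not given: they have to be found in the camera images.
- vise: bench vise, fixed, blue, steel jaws. Origin on the table below the centre of the fixed jaw's clamping face; y points from there along the bed to the moving jaw and crank, x across, z up. Bed flat, 40 mm above the table, y 0 to 147 mm, with a 5 mm high lip along each side (x +-33 to +-37). Jaws 48 wide (narrower than a heel block), z 40 to 76 mm. Beside it (x 38 to 47, below z 38) run locking pins and the lever's rod.
- jaw: moving jaw plate, steel, 48 wide, 16 thick, 36 mm high, pushed out of the carriage by the crank (0 to 16 mm); origin at the back of the plate, mid-width, 72 mm above the table. Its face is at vise y = 150 mm - carriage - this advance.
- jaw_face (a point): centre of the moving jaw's clamping face, 58 mm above the table.
- carriage (a joint): slide of the vise's carriage (moving jaw, lever, crank) towards the fixed jaw, m: 0 fully open, 0.09 fully in. Slides (about 2 N) only while the lever is squeezed; else a tooth locks it between pins 8 mm apart. Let go between two places, it can give up to 8 mm until the tooth drops in.
- squeeze_grip (a point): carriage point 142 mm above the table, vise x = +4 mm, midway between the outer faces of two upright plates (26 mm long in y, tops 155 mm high) when squeezed. On -x: fixed post, outer face at x = -18. On +x: the lever. Pinch both together from above, closing along vise x: 48 mm over both at rest, 38 to 40 squeezed; keep squeezed and move along vise y to slide the carriage.
- lever (a joint): quick-release lever, rad: 0 at rest (tooth locked), 0.13 squeezed home; tooth clear from about 0.09. A spring (4 to 7 N at its top) returns it. If it stays between 0.02 and 0.09 after release, the tooth rests on a pin and is not locked yet; a small backward push on the jaw, as from tightening, drops it in.
- lever_top (a point): middle of the lever plate's outer (+x) face, 142 mm above the table; steel, 26 mm long in y, 8 thick. It pivots 70 mm above the table about an axis along vise y; its top moves to -x when squeezed.
- crank (a joint): crank of the vise's screw, rad, 0 (pin at the top) to 12.57; grows clockwise seen from the crank's end looking at the jaws: from the top the pin moves to vise -x, then down. A turn advances the jaw 8 mm. About 0.2 N m; stays where left. About 1.5 rad beyond locked first contact with the whole row gives a firm clamp (tens of N).
- crank_axis (a point): point on the crank's axis (72 mm above the table, along vise y) level with the middle of the pin; the pin's centre turns about it at 36 mm radius.
- crank_pin (a point): centre of the crank's pin, a freely turning wooden sleeve 18 mm in diameter, 48 long, parallel to vise y; the crank arm is 25 mm from its middle towards the vise. It can be held from above (closing along vise x) all the way round: nothing lies under it but the table.
- case: clamshell tool case, fixed, black tray, grey lid. Origin at the centre of the tray's underside on the table, x from the front (latch) to the back (hinge), y to the left seen from the front, z up. Tray 190 (x) by 200 (y), walls 5 thick and only 14 high; floor 5.5 mm above the table; a 41 mm high wooden stop inside each end (y +-85 to +-91). Top of the shut lid 61 mm above the table.
- lid (a joint): lid, rad: 0 shut, 1.75 fully open (leaning slightly back). A stiff hinge: stays at any angle, about 0.4 N m. Hinge line along case y. When open, nothing of it stands in front of the hinge.
- lid_hinge (a point): middle of the hinge line, at the back of the case (case x = +95 mm), 14.5 mm above the table.
- lid_handle (a point): middle of the lid's bar handle, a round steel bar 14 mm in diameter and 90 long along case y, its centre 38 mm off the lid's top; its middle is at case y = +45; with the lid shut it is 99.5 mm above the table, 180 mm in front of the hinge line and 85 mm above it. 31 mm clear between bar and lid; hold it near the fingertips, it turns in the grip as the lid swings.
- latch (a joint): swing latch, rad: 0 points straight back over the lid and blocks it, 1.6 at its stop, swung out along the front (clockwise from above, towards the case's -y); the lid is free from about 1.45. Stays where it is left, about 0.06 N m.
- latch_pivot (a point): pivot of the latch, on a post in front of the case at case (-113, -40) mm, 64.5 mm above the table; axis vertical.
- latch_peg (a point): middle of the upright black peg on the latch bar, 16 mm in diameter, from 71 to 105 mm above the table, 58 mm from the pivot; this point is 88 mm above the table. Can be held from above and led round the pivot.
- heel_a: heel block of stacked leather, a brown box 56 wide (its x) by 30 long (its y) by 36 mm high with thin dark layer lines; origin at the centre of its underside, z up; about 77 g. May be absent (None).
- heel_b: heel block of stacked leather, a brown box 56 wide (its x) by 36 long (its y) by 36 mm high with thin dark layer lines; origin at the centre of its underside, z up; about 88 g. May be absent (None).
- heel_c: heel block of stacked leather, a brown box 56 wide (its x) by 42 long (its y) by 36 mm high with thin dark layer lines; origin at the centre of its underside, z up; about 100 g. May be absent (None).
- spray: white spray bottle, 64 in diameter, 190 mm tall, origin under its foot; bystander, leave alone.
- glue_tin: glue tin, 84 in diameter, 90 mm tall, origin under its foot; bystander, leave alone.
- jar: amber glass jar, 60 in diameter, 80 mm tall, steel cap, origin under its foot; bystander, leave alone.

How it is judged:
On the way, in this order (a step that is already met when the one before it is completed fails the run):
1. the latch is swung clear of the lid (value of joint latch above 1.35 rad), for 0.2 s.
2. the lid is open (past 1.4 rad) (value of joint lid above 1.4 rad), for 0.2 s.
3. every heel block stands in line on the vise bed between the jaws (x of heel_a in the frame of vise between -0.016 and 0.016 m and y of heel_a in the frame of vise between 0.008 and 0.135 m and z of heel_a in the frame of vise between 0.034 and 0.048 m and angle between each of heel_a, heel_b, heel_c's own z axis and vertical below 0.15 rad and angle between the x axis of each of heel_a, heel_b, heel_c and the x axis of vise, either way round below 0.2 rad and x of heel_b in the frame of vise between -0.016 and 0.016 m and y of heel_b in the frame of vise between 0.008 and 0.135 m and z of heel_b in the frame of vise between 0.034 and 0.048 m and x of heel_c in the frame of vise between -0.016 and 0.016 m and y of heel_c in the frame of vise between 0.008 and 0.135 m and z of heel_c in the frame of vise between 0.034 and 0.048 m), for 0.2 s.
4. the quick-release lever is squeezed (value of joint lever above 0.085 rad), for 0.1 s.
5. the lever is released and locked, and the row is screwed tight (over 12 N) ((contact force between jaw and heel_a above 12 N or contact force between jaw and heel_b above 12 N or contact force between jaw and heel_c above 12 N) and value of joint lever below 0.04 rad and value of joint crank above 0.3 rad), for 0.3 s.
At the end, for the whole second after the job is handed in: Every block present stands upright on the vise bed between the jaws, within 16 mm of its middle line, turned under 0.2 rad; lever released (under 0.04 rad), crank turned over 0.3 rad, moving jaw pressing on the row with over 12 N; lid shut (under 0.08 rad), latch back over it (under 0.4) (all of step 3 and all of step 5 and value of joint lid below 0.08 rad and value of joint latch below 0.4 rad); the robot touches nothing.
It fails at once if the spray is shifted more than 3 cm (distance of spray from where it was at the start of the episode above 0.03 m).
It fails at once if the glue tin is shifted more than 3 cm (distance of glue_tin from where it was at the start of the episode above 0.03 m).
It fails at once if the jar is shifted more than 3 cm (distance of jar from where it was at the start of the episode above 0.03 m).
Of heel_a, heel_b, heel_c only 2 to 3 are there at a start; the rules pass over those that are not, and their reading is None.
At some moment in a run one of heel_a, heel_b, heel_c may be knocked a few centimetres aside while the robot is not near it.
It also fails if it takes over 210 s, if anything falls off the work surface, if the arm or the gripper's body presses on something with over 40 N, if the wrist force passes 120 N, or if a joint passes its speed limit or range.

## Working session

There is one attempt and no reset: what is moved stays moved. The work goes in short steps, each a Python script; the robot and the scene stay as the last script left them, time stands still between calls to the robot, and variables do not carry over. Pictures are saved under pics/ and viewed, at most 20 in all, crops included, and the job is handed in when it is done.

```bash
ls; mkdir -p pics
cat > h.py <<'E'
import numpy as np, cv2
from cell import env, kin, camera, calibration, job
def snap(name,f):
    p,d=camera(name); cv2.imwrite(f'pics/{f}.png',p); np.save(f'pics/{f}.npy',d); return p,d
def cal(name):
    c=calibration(name); R=cv2.Rodrigues(np.array(c['rvec'],float))[0]; t=np.array(c['tvec'],float).ravel()
    K=np.array([[c['fx'],0,c['cx']],[0,c['fy'],c['cy']],[0,0,1]]); return c,K,R,t
def ray(name,uv):
    c,K,R,t=cal(name)
    n=cv2.undistortPoints(np.array(uv,float).reshape(-1,1,2),K,np.array([c['k1'],0,0,0.])).reshape(-1,2)
    return np.c_[n,np.ones(len(n))]@R, -R.T@t
def onz(name,uv,z):
    d,o=ray(name,uv); z=np.broadcast_to(z,len(d)); return o+d*((z-o[2])/d[:,2])[:,None]
def atdepth(name,uv,dep):
    d,o=ray(name,uv); return o+d*np.asarray(dep,float).reshape(-1,1)
def cloud(name,d):
    v,u=np.mgrid[:384,:512]; P=atdepth(name,np.c_[u.ravel(),v.ravel()],d.ravel()); P[d.ravel()==0]=np.nan; return P.reshape(384,512,3)
def proj(name,P):
    c,K,R,t=cal(name); return cv2.projectPoints(np.array(P,float).reshape(-1,1,3),np.array(c['rvec'],float),t,K,np.array([c['k1'],0,0,0.]))[0].reshape(-1,2)
E
python3 - <<'E'
from h import *
for n in('scene','top'):
    p,d=snap(n,n+'0'); c,K,R,t=cal(n); print(n,c,-R.T@t)
    cv2.imwrite(f'pics/{n}0b.png',cv2.resize(p,(800,600),interpolation=cv2.INTER_CUBIC))
print(env.get_state())
E
```

```text
pics
scene {'fx': 406.53388726307384, 'fy': 406.53388726307384, 'cx': 251.45126952477924, 'cy': 191.1701533254412, 'k1': -0.004998724056668147, 'rvec': array([ 1.68729725,  1.53927882, -0.79086125]), 'tvec': array([-0.10136507, -0.2179509 ,  1.54983483])} [ 1.40601363 -0.06017794  0.69229311]
top {'fx': 419.3646291558269, 'fy': 419.3646291558269, 'cx': 250.38033733205435, 'cy': 195.32649937580607, 'k1': -0.06883173141997813, 'rvec': array([ 2.13820518, -2.20058855,  0.1042409 ]), 'tvec': array([0.05244542, 0.58523194, 0.9377425 ])} [0.49132374 0.0344844  0.9909691 ]
{'time': 0.1, 'qpos': array([-1.36809211,  0.47773125,  0.02232852,  1.55634875, -0.01149664,
        1.10931465, -0.08312083]), 'joint_velocities': array([-0.00283719, -0.00100776,  0.00118859, -0.00224828, -0.00051105,
       -0.00126363, -0.00066497]), 'joint_torque': array([ 5.06706652e-03, -5.97758245e+01,  1.61395211e+00, -2.81952918e+01,
        1.27720454e-02,  5.00309252e-03,  3.10740425e-06]), 'tcp_pos': array([0.20629899, 0.64226304, 0.30301493]), 'orientation': array([-7.05021334e-05,  1.54770757e-01,  9.87950055e-01, -8.34037797e-04]), 'force': array([-0.10805988, -0.10723452, -0.1876494 ]), 'torque': array([-0.01785963, -0.0172175 ,  0.0098902 ]), 'gripper_force': 0.0, 'opening': 0.08523517956382984}
```

View pics/scene0b.png

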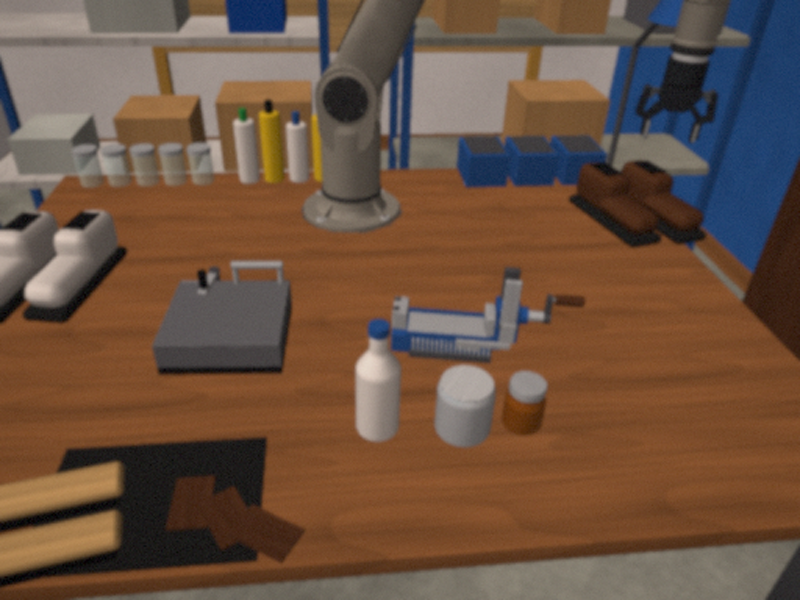

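View pics/top0b.png

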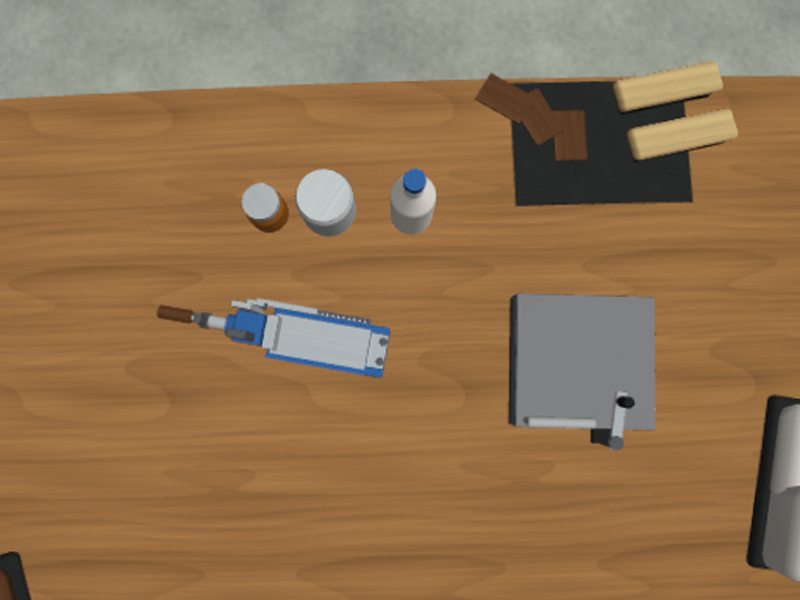

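Run:
```python
from h import *
p=cv2.imread('pics/top0.png'); d=np.load('pics/top0.npy'); C=cloud('top',d)
print('table z',np.nanmedian(C[250:300,200:300,2]), np.nanstd(C[250:300,200:300,2]))
# lid
Z=C[...,2]; m=np.zeros((384,512),bool); m[180:290,315:430]=1
s=m&(abs(Z-.061)<.006); q=C[s]; print(len(q),np.median(q[:,2])); r=cv2.minAreaRect(q[:,:2].astype(np.float32)); print('lid',r,cv2.boxPoints(r))
# vise bed
m[:]=0; m[185:245,95:255]=1
for lo,hi in((.036,.044),(.072,.08)):
    s=m&(Z>lo)&(Z<hi); q=C[s]; r=cv2.minAreaRect(q[:,:2].astype(np.float32)); print(lo,len(q),r, np.median(q[:,:2],0))
a=cv2.resize(p[180:250,95:260],None,fx=4.8,fy=4.8,interpolation=cv2.INTER_CUBIC)
zc=np.nan_to_num(Z[180:250,95:260]); zz=cv2.applyColorMap((np.clip(zc/.16,0,1)*255).astype(np.uint8),cv2.COLORMAP_JET); zz=cv2.resize(zz,None,fx=4.8,fy=4.8,interpolation=cv2.INTER_NEAREST)[:260]
cv2.imwrite('pics/c1.png',np.vstack([a,zz])[:600,:800])
```

```text
table z -0.0019167767524890245 0.0018114512340012146
6990 0.059788723266656796
lid ((0.48347654938697815, -0.23889553546905518), (0.20121385157108307, 0.21497105062007904), 86.82820892333984) [[ 0.3705891  -0.33340117]
 [ 0.5852308  -0.34529552]
 [ 0.596364   -0.1443899 ]
 [ 0.38172227 -0.13249555]]
0.036 1972 ((0.5412679314613342, 0.1437080055475235), (0.20063552260398865, 0.08302047103643417), 78.42982482910156) [0.53713276 0.13786995]
0.072 497 ((0.546660840511322, 0.17332465946674347), (0.2637817859649658, 0.06136977672576904), 73.30664825439453) [0.53950565 0.20394035]
```

View pics/c1.png

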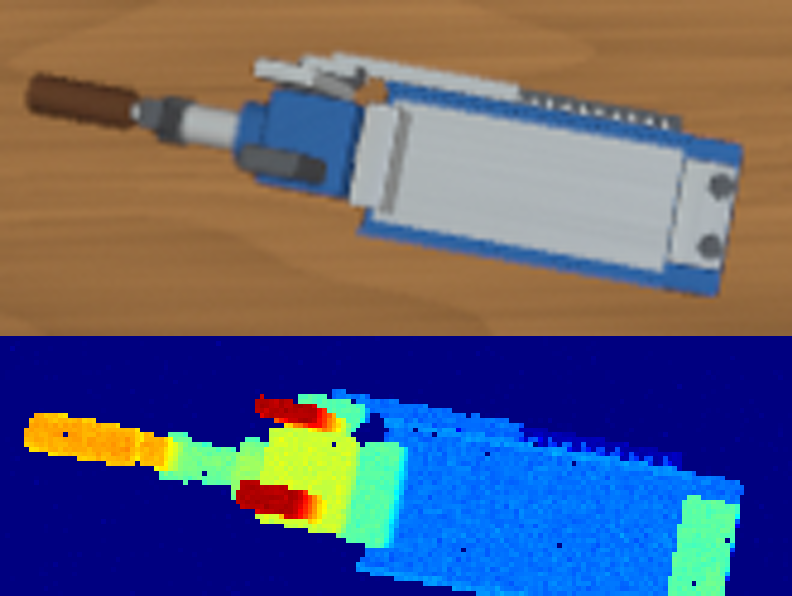

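Run:
```python
from h import *
from scipy.optimize import least_squares
f=lambda a:np.array(a,float)/4.8+[95,180]-.4
P=onz('top',f([(684,157),(670,263),(400,106),(385,212)]),.076)
L=onz('top',f([(390,83),(742,147),(358,232),(717,294)]),.045)
N=onz('top',f([(31,93),(135,109)]),.108)
print(P.round(4),L.round(4),N.round(4)); 
print('gap',np.linalg.norm(P[0]-P[2]),np.linalg.norm(P[1]-P[3]),'w',np.linalg.norm(P[0]-P[1]))
def tov(p,X):
    c,s=np.cos(p[2]),np.sin(p[2]); D=X[:,:2]-p[:2]; return np.c_[D[:,0]*c+D[:,1]*s,-D[:,0]*s+D[:,1]*c]
def res(p):
    a=tov(p,P)-np.array([(24,0),(-24,0),(24,150),(-24,150)])/1e3
    l=tov(p,L)[:,0]-np.array([37,37,-37,-37])/1e3
    return np.r_[a.ravel(),l,tov(p,N)[:,0]]
r=least_squares(res,[.53,.07,0.1]); print('vise',r.x,(res(r.x)*1e3).round(1)); print('pin',tov(r.x,N))
# heights in vise via cloud
C=cloud('top',np.load('pics/top0.npy'));C[...,2]+=.0015
v=tov(r.x,C.reshape(-1,3)); z=C[...,2].ravel()
for nm,s in dict(plates=(z>.14)&(z<.165)&(abs(v[:,0])<.06)&(v[:,1]>.1)&(v[:,1]<.25),pin=(z>.105)&(z<.13)&(abs(v[:,0])<.02)&(v[:,1]>.2)&(v[:,1]<.32)).items():
    q=np.c_[v,z][s]; 
    if nm=='plates':
        for k in(q[:,0]>4e-3,q[:,0]<=4e-3): print(nm,q[k].min(0),q[k].max(0),k.sum())
    else: print(nm,q.min(0),q.max(0),np.median(q,0))
# case crop
p=cv2.imread('pics/top0.png'); a=cv2.resize(p[180:295,315:430],None,fx=5,fy=5,interpolation=cv2.INTER_CUBIC); cv2.imwrite('pics/c2.png',a)
```

```text
[[0.5454 0.0656 0.076 ]
 [0.4975 0.0732 0.076 ]
 [0.5724 0.1949 0.076 ]
 [0.5242 0.2024 0.076 ]] [[0.5862 0.205  0.045 ]
 [0.5512 0.0392 0.045 ]
 [0.5163 0.221  0.045 ]
 [0.4827 0.0529 0.045 ]] [[0.5801 0.3545 0.108 ]
 [0.5716 0.3076 0.108 ]]
gap 0.13210221150979207 0.13192095511328755 w 0.04847404988797634
vise [ 0.51990803  0.06053607 -0.20294793] [ -0.   10.1  -0.5   7.9   0.4  -7.8  -0.4 -10.2  -1.1  -2.1   1.1   2.1
  -0.3   0.9]
pin [[-0.00031973  0.30010466]
 [ 0.00085814  0.2523724 ]]
plates [0.02178507 0.16574741 0.14015291] [0.02971588 0.19080718 0.15750225] 59
plates [-0.01840363  0.16581057  0.14036778] [-0.00639765  0.19149969  0.15768315] 83
pin [-0.00930388  0.23849011  0.10503897] [0.00870993 0.30130189 0.12009938] [-0.0005184   0.27028696  0.11390162]
```

View pics/c2.png

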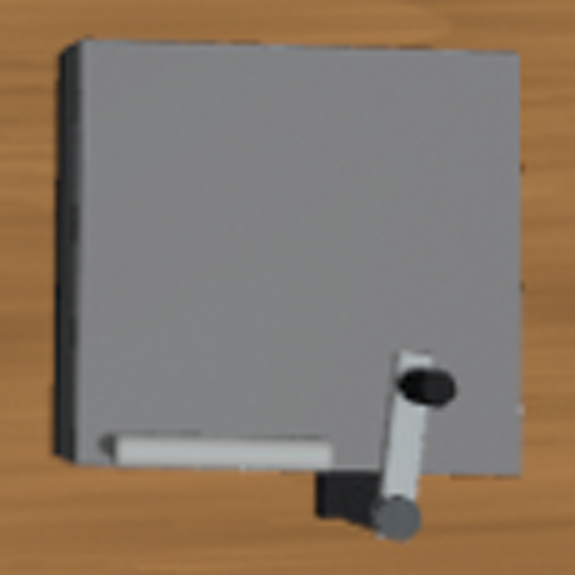

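Run:
```python
from h import *
from scipy.optimize import least_squares
f=lambda a:np.array(a,float)/4.8+[95,180]-.4
P=onz('top',f([(684,157),(670,263),(400,106),(385,212)]),.076)
L=onz('top',f([(390,83),(742,147),(358,232),(717,294)]),.045)
N=onz('top',f([(31,93),(135,109)]),.108)
def tov(p,X):
    c,s=np.cos(p[2]),np.sin(p[2]); D=X[:,:2]-p[:2]; return np.c_[D[:,0]*c+D[:,1]*s,-D[:,0]*s+D[:,1]*c]
def res(p):
    a=tov(p,P)-np.array([(24,0),(-24,0),(24,p[3]*1e3),(-24,p[3]*1e3)])/1e3
    l=tov(p,L)[:,0]-np.array([37,37,-37,-37])/1e3
    return np.r_[a.ravel(),l,tov(p,N)[:,0]]
r=least_squares(res,[.53,.07,0.1,.13]); print('vise',r.x,(res(r.x)*1e3).round(1)); print('pin',tov(r.x,N))
C=cloud('top',np.load('pics/top0.npy'));C[...,2]+=.0015
v=tov(r.x,C.reshape(-1,3)); z=C[...,2].ravel()
q=np.c_[v,z][(z>.148)&(z<.165)&(abs(v[:,0])<.06)&(v[:,1]>.1)&(v[:,1]<.25)]
for k in(q[:,0]>4e-3,q[:,0]<=4e-3): print('plate',q[k].min(0),q[k].max(0),k.sum())
# case
g=lambda a:np.array(a,float)/5+[315,180]-.4
Q=onz('top',g([(80,42),(520,55),(520,472),(75,465)]),.061); T=np.array([(95,100),(95,-100),(-95,-100),(-95,100)])/1e3
for s in range(4): print('edge',np.linalg.norm(Q[s]-Q[s-1]))
H=onz('top',g([(114,448),(332,452)]),.1055)
pv=onz('top',g([(398,518)]),.071); pg=onz('top',g([(438,388)]),.105)
res2=lambda p:np.r_[(tov(p,Q)-T).ravel(),(tov(p,pv)-[-.113,-.04]).ravel(),(tov(p,H).mean(0)-[-.085,.045])]
r2=least_squares(res2,[.48,-.24,0]); print('case',r2.x,(res2(r2.x)*1e3).round(1))
a=tov(r2.x,np.r_[pv,pg]); print('piv,peg',a,'len',np.linalg.norm(a[1]-a[0]),'H',tov(r2.x,H))
```

```text
vise [ 0.52172456  0.06934509 -0.20291235  0.13201128] [-0.   1.1 -0.5 -1.1  0.4  1.2 -0.4 -1.2 -1.1 -2.1  1.1  2.1 -0.3  0.9]
pin [[-0.00031309  0.2911103 ]
 [ 0.00086308  0.243378  ]]
plate [0.0218269  0.15675214 0.14869918] [0.02971816 0.18181185 0.15750225] 52
plate [-0.01825444  0.15681653  0.14835709] [-0.00639555  0.18250575  0.15768315] 78
edge 0.18716124828418368
edge 0.19966674605554424
edge 0.1858815962694648
edge 0.19850428111137333
case [ 0.49614364 -0.23839606 -0.0578258 ] [-2.2 -0.3 -2.2  0.   2.   1.   0.7 -0.5 -0.2 -0.7  1.9  0.4]
piv,peg [[-0.11323487 -0.04071898]
 [-0.05512586 -0.04608857]] len 0.058356573230260785 H [[-0.08332875  0.09150789]
 [-0.08285775 -0.00071639]]
```

```bash
cat >> h.py <<'E'
VISE=[.5217,.0693,-.203]; CASE=[.4961,-.2384,-.0578]
def w(F,x,y,z):
    c,s=np.cos(F[2]),np.sin(F[2]); return np.array([F[0]+c*x-s*y,F[1]+s*x+c*y,z])
def q(phi):
    "tool down, closing along world yaw phi; the half turn with less of joint 7"
    a=(phi+np.pi/2)/2; return np.array([0,np.cos(a),np.sin(a),0])
def bestq(p,phi):
    o=[]
    for k in(0,np.pi):
        Q=q(phi+k); j=kin.inverse_kinematics(p,Q)
        if j is not None: o.append((abs(j[6]),Q))
    return min(o,key=lambda t:t[0])[1]
G=np.array([0,0,.054])
def go(p,phi): p=np.array(p)+G; env.reach(p,bestq(p,phi))
def line(p,v=.15,**k): return env.movel(np.array(p)+G,velocity=v,**k)
def st(*ks):
    s=env.get_state(); print('t %.1f'%s['time'],'g',(s['tcp_pos']-G).round(4),'F',s['force'].round(1),'op %.4f'%s['opening'],'gf %.1f'%s['gripper_force'],'q',s['qpos'].round(2)); return s
def latchp(t,z,off=0): return w(CASE,-.113+.058*np.cos(t+off),-.04-.058*np.sin(t+off),z)
def handlep(t): a=.441+t; return w(CASE,.095-.199*np.cos(a),.045,.0145+.199*np.sin(a))
E
python3 - <<'E'
from h import *
phi=CASE[2]+np.pi/2
env.grip(.05,40)
go(latchp(.09,.19),phi); st()
print(line(latchp(.09,.096),.1,stop_force=15)); env.grip(0.0,40); st()
for t in np.arange(.2,1.57,.15): line(latchp(t,.096),.12)
line(latchp(1.57,.096),.08); st()
snap('top','l1'); env.grip(.05); line(latchp(1.57,.19)); st()
p,d=snap('top','l2'); cv2.imwrite('pics/l2b.png',cv2.resize(p[150:320,300:512],None,fx=3,fy=3))
E
```

```text
t 3.9 g [ 0.4389 -0.2798  0.1899] F [-0.7 -0.2  0.3] op 0.0500 gf 0.0 q [-0.36  0.49  1.07  2.03 -0.54  0.94 -0.63]
False
t 5.4 g [ 0.4387 -0.2805  0.0964] F [-0.6  0.5  3.2] op 0.0148 gf 39.0 q [-0.22  0.61  0.9   2.09 -0.7   0.77 -0.51]
t 8.1 g [ 0.3784 -0.3297  0.0963] F [3.2 0.6 7.2] op 0.0147 gf 40.5 q [-0.09  0.58  0.9   2.13 -0.69  0.74 -0.37]
t 9.4 g [ 0.3775 -0.3292  0.1894] F [-0.1 -0.3  0.5] op 0.0500 gf 0.0 q [-0.25  0.45  1.09  2.07 -0.51  0.91 -0.5 ]
```

View pics/l2b.png

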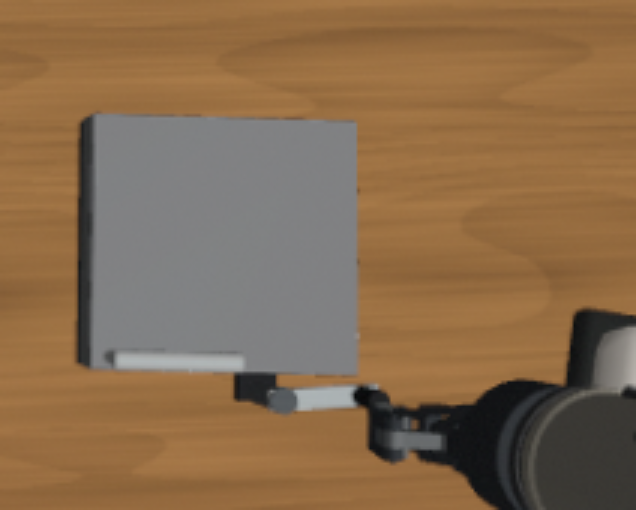

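Run:
```python
from h import *
phi=CASE[2]; U=np.array([0,0,.006])
env.grip(.045,30)
go(handlep(0)+[0,0,.09],phi); st()
print(line(handlep(0)+U,.1,stop_force=15)); env.grip(0.0,30); s=st()
off=(s['tcp_pos']-G)-handlep(0)-U
for t in np.arange(.12,1.66,.12): line(handlep(t)+U,.12)
st(); env.grip(.034); line(handlep(1.62)+[0,0,.06],.1); st()
line(handlep(1.62)+[-.1,0.15,.1],.3)
go([.45,.25,.3],0)
st()
for n in('top','scene'):
    p,d=snap(n,n+'3')
a=cv2.imread('pics/top3.png')[120:300,290:450]; b=cv2.imread('pics/scene3.png')[130:310,60:300]
cv2.imwrite('pics/c3.png',cv2.resize(np.hstack([a,b]),None,fx=2,fy=2,interpolation=cv2.INTER_CUBIC));
```

```text
t 10.6 g [ 0.4137 -0.1892  0.1894] F [ 0.5  0.8 -0.6] op 0.0451 gf 0.0 q [-0.36  0.23  0.76  2.16 -0.22  0.82  0.47]
False
t 11.9 g [ 0.4144 -0.1886  0.106 ] F [-0.7  0.5  5.8] op 0.0132 gf 29.9 q [-0.24  0.39  0.64  2.22 -0.4   0.63  0.64]
t 16.5 g [ 0.6759 -0.2039  0.2007] F [ 0.9 -0.9 -1.6] op 0.0129 gf 32.4 q [-0.21  0.65  0.65  1.55 -0.43  1.09  0.48]
t 17.5 g [ 0.6868 -0.2042  0.2496] F [-0.5  0.5  0.5] op 0.0341 gf 0.0 q [-0.22  0.63  0.67  1.47 -0.4   1.18  0.46]
t 19.5 g [0.4511 0.2485 0.3   ] F [-0.8  0.5 -0. ] op 0.0342 gf 0.0 q [-1.25  0.18  0.72  1.91 -0.13  1.1  -0.48]
```

View pics/c3.png

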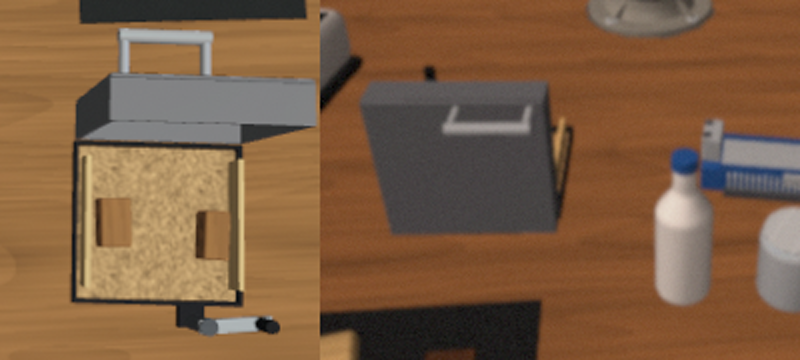

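Run:
```python
from h import *
p=cv2.imread('pics/top3.png'); C=cloud('top',np.load('pics/top3.npy')); Z=C[...,2]+.0015
hsv=cv2.cvtColor(p,cv2.COLOR_BGR2HSV)
for n,(x0,x1) in dict(L=(334,360),R=(385,408)).items():
    m=np.zeros(Z.shape,bool); m[215:256,x0:x1]=1
    s=m&(abs(Z-.0415)<.006); print(n,s.sum(),np.median(Z[s]))
    P=C[s]; c=np.median(P[:,:2],0); P=P[np.abs(P[:,:2]-c).max(1)<.035]
    print(cv2.minAreaRect(P[:,:2].astype(np.float32)),P.min(0),P.max(0))
a=cv2.resize(p[205:262,330:412],None,fx=9,fy=9,interpolation=cv2.INTER_CUBIC); cv2.imwrite('pics/c4.png',a)
```

```text
L 455 0.04070530269511491
((0.4955623745918274, -0.17556799948215485), (0.048903804272413254, 0.06785216927528381), 87.475830078125) [ 0.46263164 -0.20001921  0.0342343 ] [ 0.53050735 -0.14980836  0.04322269]
R 298 0.040526773888869494
((0.4793872535228729, -0.29799672961235046), (0.029188789427280426, 0.053245142102241516), 85.0754165649414) [ 0.45291654 -0.31337441  0.03421138] [ 0.50590648 -0.28186767  0.04423965]
```

View pics/c4.png

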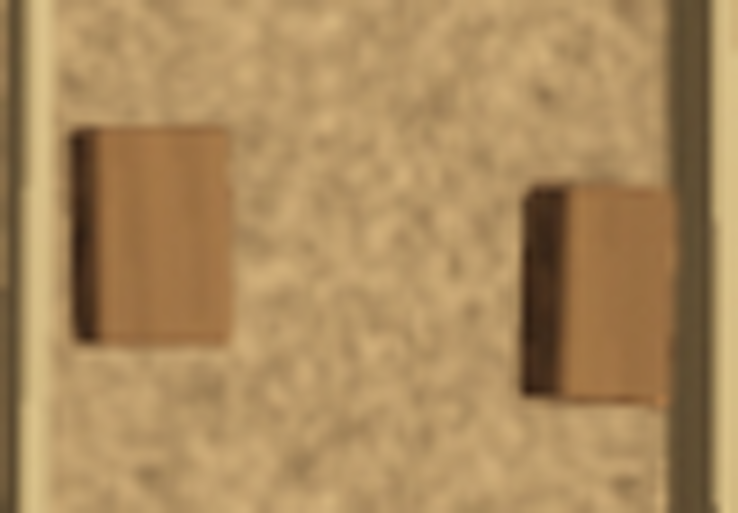

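Run:
```python
from h import *
g=lambda a:np.array(a,float)/9+[330,205]-.45
for n,a in dict(L=[(98,128),(232,128),(230,344),(96,343)],R=[(572,186),(676,190),(668,403),(563,397)]).items():
    P=onz('top',g(a),.0415)[:,:2]; c=P.mean(0)
    print(n,c,'lens',np.linalg.norm(P[1]-P[0]),np.linalg.norm(P[2]-P[3]),np.linalg.norm(P[3]-P[0]),np.linalg.norm(P[2]-P[1]))
    x=(P[0]-P[3]+P[1]-P[2]); y=P[0]-P[1]+P[3]-P[2]; print('yaw x',np.arctan2(x[1],x[0]),'yaw y-90',np.arctan2(y[1],y[0])-np.pi/2)
    F=CASE; dx,dy=c-F[:2]; print('case',dx*np.cos(F[2])+dy*np.sin(F[2]),-dx*np.sin(F[2])+dy*np.cos(F[2]))
```

```text
L [ 0.49840111 -0.18252211] lens 0.034014523508423655 0.033841907895110254 0.05394126741106092 0.054250148326641906
yaw x -0.05808173561420617 yaw y-90 -0.035022516539628734
case -0.0009306724292253471 0.05591750980809692
R [ 0.4800282  -0.29775357] lens 0.02673321219541454 0.02687135182133037 0.0531510596638978 0.053702486042114805
yaw x -0.09926124961144654 yaw y-90 -0.08042881171756666
case -0.01261623422591671 -0.06018288507688242
```

```bash
cat >> h.py <<'E'
def pick(c,yaw):
    env.grip(.08,40); go([*c,.14],yaw); print('hit',line([*c,.0315],.12,stop_force=12)); env.grip(.03); s=st(); line([*c,.17],.2); return s
def place(y,x=0):
    p=w(VISE,x,y,.17); go(p,VISE[2]); p[2]=.075; line(p,.15); p[2]=.0645; print('down',line(p,.03,stop_force=5)); st(); env.grip(.075); p[2]=.17; line(p,.2)
def crop(f,r,s,name='top'):
    p,d=snap(name,f); cv2.imwrite(f'pics/{f}c.png',cv2.resize(p[r[0]:r[1],r[2]:r[3]],None,fx=s,fy=s,interpolation=cv2.INTER_CUBIC)); return p,d
E
python3 - <<'E'
from h import *
pick([.4984,-.1825],-.05)
place(.021)
go([.40,.30,.3],0)
crop('t5',(170,270,200,420),3.6)
E
```

```text
hit False
t 23.2 g [ 0.4988 -0.1826  0.0324] F [-1.1  1.3  5.9] op 0.0557 gf 42.1 q [-0.39  0.75  0.85  2.09 -0.9   0.71  1.01]
down True
t 26.3 g [0.5264 0.0895 0.0665] F [-0.7  1.5  6.2] op 0.0552 gf 44.2 q [-1.    0.76  0.99  2.08 -0.91  0.82  0.35]
```

View pics/t5c.png

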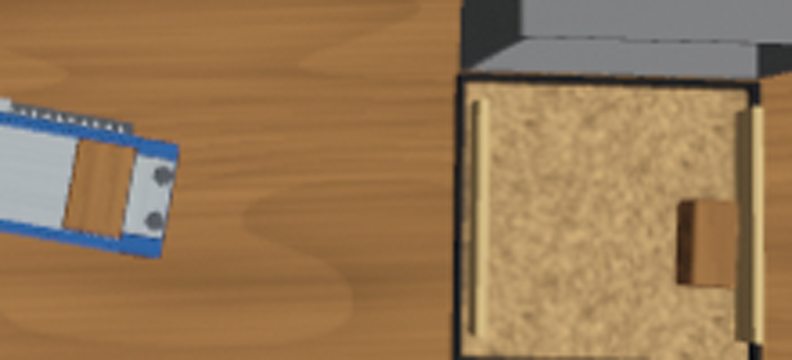

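Run:
```python
from h import *
P=onz('top',np.array([(78,138),(64,229),(137,150),(122,238)])/3.6+[200,170]-.4,.076)
D=P[:,:2]-VISE[:2]; c,s=np.cos(VISE[2]),np.sin(VISE[2]); print(np.c_[D[:,0]*c+D[:,1]*s,-D[:,0]*s+D[:,1]*c].round(4))
pick([.4800,-.2978],-.09)
place(.058)
go([.40,.30,.3],0)
crop('t6',(180,250,95,260),4.8); st()
```

```text
[[ 0.0274  0.037 ]
 [-0.0283  0.0354]
 [ 0.0264  0.0004]
 [-0.0275 -0.0001]]
hit False
t 32.2 g [ 0.4804 -0.298   0.0323] F [-0.5  2.   6.1] op 0.0558 gf 43.0 q [-0.18  0.81  0.88  2.01 -0.92  0.78  1.17]
down True
t 35.8 g [0.534  0.1263 0.0673] F [-1.4  0.   7.4] op 0.0552 gf 46.0 q [-1.08  0.82  1.05  2.04 -0.97  0.88  0.33]
t 37.8 g [0.4003 0.2989 0.2993] F [-0.3  0.  -0.6] op 0.0750 gf 0.0 q [-1.82  0.32  1.32  1.96 -0.34  1.13 -0.37]
```

View pics/t6c.png

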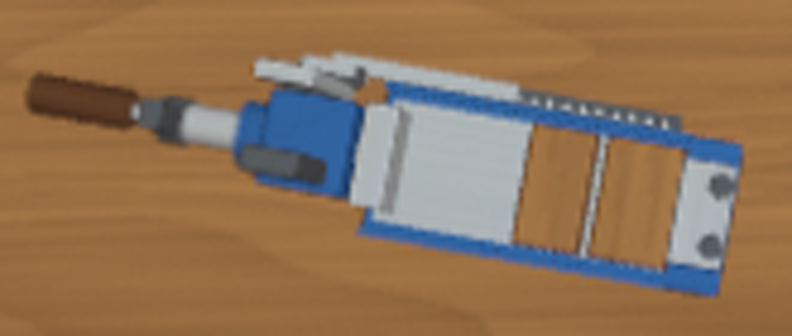

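Run:
```python
from h import *
env.grip(.07,30); x,y=.0018,.1695
go(w(VISE,x,y,.24),VISE[2]); print(line(w(VISE,x,y,.142),.1,stop_force=12)); st()
env.grip(.03); env.dwell(.3); st()
print(line(w(VISE,x,y-.064,.142),.05,stop_force=20)); st(); env.dwell(.3)
env.grip(.07); env.dwell(.2); st(); line(w(VISE,x,y-.064,.25),.2)
go([.40,.30,.35],0)
crop('t7',(180,250,95,260),4.8)
```

```text
False
t 40.0 g [0.5581 0.235  0.1426] F [-0.9  1.   0.5] op 0.0696 gf 0.0 q [-1.14  0.67  0.92  1.86 -0.65  0.94 -0.12]
t 40.7 g [0.5584 0.2351 0.1438] F [-3.7 -0.  12. ] op 0.0392 gf 32.5 q [-1.14  0.67  0.92  1.86 -0.65  0.94 -0.12]
False
t 42.1 g [0.5456 0.173  0.1438] F [-4.3  1.8 12.4] op 0.0390 gf 32.8 q [-1.09  0.62  0.93  1.94 -0.63  0.9  -0.03]
t 43.0 g [0.5446 0.1722 0.1419] F [-0.  -0.4 -0.2] op 0.0702 gf 0.0 q [-1.09  0.62  0.93  1.95 -0.63  0.9  -0.03]
```

View pics/t7c.png

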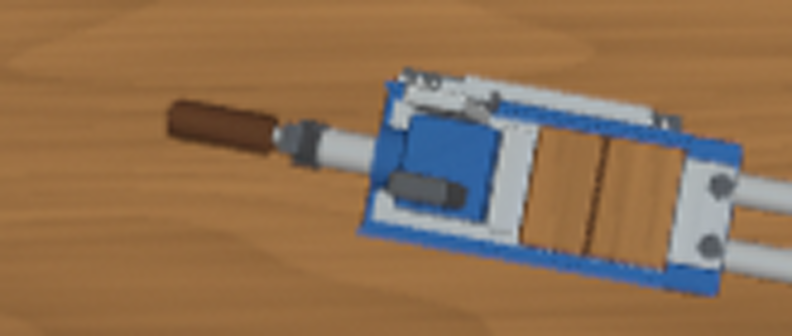

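Run:
```python
from h import *
f=lambda a:np.array(a,float)/4.8+[95,180]-.4
def tov(X):
    c,s=np.cos(VISE[2]),np.sin(VISE[2]); D=X[...,:2]-VISE[:2]; return np.stack([D[...,0]*c+D[...,1]*s,-D[...,0]*s+D[...,1]*c],-1)
print('faces',tov(onz('top',f([(684,157),(670,263),(538,128),(521,243)]),.076)).round(4))
print('pin',tov(onz('top',f([(170,119),(276,137)]),.108)).round(4))
C=cloud('top',np.load('pics/t7.npy'));C[...,2]+=.0015; v=tov(C).reshape(-1,2); z=C[...,2].ravel()
q=np.c_[v,z][(z>.148)&(z<.165)&(abs(v[:,0])<.06)&(v[:,1]>.05)&(v[:,1]<.2)]
for k in(q[:,0]>4e-3,q[:,0]<=4e-3): print('plate',q[k].min(0),q[k].max(0),k.sum())
```

```text
faces [[ 0.024   0.0012]
 [-0.0244 -0.0011]
 [ 0.0254  0.0691]
 [-0.0273  0.0672]]
pin [[-0.0008  0.227 ]
 [-0.0003  0.1788]]
plate [0.02181501 0.09310753 0.14808242] [0.02976741 0.11846575 0.15598837] 54
plate [-0.01822048  0.0924077   0.14805426] [-0.0064209   0.11798344  0.15768142] 78
```

```bash
cat >> h.py <<'E'
YP=.203; UZ=.005
def pinp(t,r=.036): return w(VISE,-r*np.sin(t),YP,.072+r*np.cos(t)+UZ)
def turn(ts,v=.08):
    for t in ts:
        line(pinp(t),v); s=env.get_state(); c,sn=np.cos(VISE[2]),np.sin(VISE[2]); F=s['force']
        fx,fy,fz=F[0]*c+F[1]*sn,-F[0]*sn+F[1]*c,F[2]
        print('%.2f tan %.1f rad %.1f ax %.1f err %s'%(t,fx*np.cos(t)+fz*np.sin(t),-fx*np.sin(t)+fz*np.cos(t),fy,((s['tcp_pos']-G-pinp(t))*1e3).round(1)))
E
python3 - <<'E'
from h import *
env.grip(.05,40); go(pinp(0)+[0,0,.09],VISE[2]); print(line(pinp(0),.1,stop_force=12)); env.grip(0.); st()
turn(np.arange(.2,4.41,.2)); st()
crop('t8',(180,250,95,260),4.8)
E
```

```text
False
t 47.3 g [0.5631 0.2682 0.1136] F [0.6 0.4 2.7] op 0.0165 gf 39.0 q [-1.16  0.74  0.9   1.84 -0.72  0.93 -0.12]
0.20 tan 3.4 rad 2.9 ax 0.5 err [0.7 0.  0.6]
0.40 tan 3.7 rad 2.7 ax 1.3 err [0.3 0.2 0.3]
0.60 tan 3.8 rad -0.1 ax 1.6 err [-0.1  0.2 -0.1]
0.80 tan 1.1 rad -3.9 ax 1.9 err [-0.2  0.2 -0.4]
1.00 tan 0.1 rad -4.8 ax 2.6 err [ 0.   0.2 -0.5]
1.20 tan -0.5 rad -7.0 ax 2.3 err [ 0.2  0.1 -0.6]
1.40 tan -3.0 rad -7.2 ax 2.7 err [ 0.4 -0.  -0.6]
1.60 tan -3.4 rad -6.8 ax 3.2 err [ 0.7 -0.  -0.6]
1.80 tan -5.7 rad -7.1 ax 2.4 err [ 0.9  0.2 -0.6]
2.00 tan -4.7 rad -6.2 ax 3.6 err [ 1.2  0.3 -0.4]
2.20 tan -4.5 rad -5.5 ax 4.3 err [ 1.3  0.5 -0.2]
2.40 tan -2.7 rad -5.7 ax 3.5 err [1.4 0.6 0. ]
2.60 tan -1.7 rad -6.6 ax 3.9 err [1.2 0.8 0.3]
2.80 tan 0.3 rad -9.9 ax 3.2 err [0.9 1.  0.5]
3.00 tan 2.4 rad -11.9 ax 3.8 err [0.3 1.3 0.5]
3.20 tan 3.4 rad -14.6 ax 2.9 err [-0.9  1.7  0.3]
3.40 tan 3.6 rad -13.3 ax 3.4 err [-2.5  2.2 -0.5]
3.60 tan 4.6 rad -7.8 ax 4.5 err [-4.   2.7 -1.9]
3.80 tan 8.0 rad 0.7 ax 6.0 err [-4.8  3.1 -3.6]
4.00 tan 11.8 rad 11.1 ax 8.5 err [-4.   3.2 -4.5]
4.20 tan 13.5 rad 16.3 ax 8.4 err [-1.9  2.9 -4.1]
4.40 tan 13.5 rad 13.8 ax 9.1 err [-0.2  2.8 -2.9]
t 52.8 g [0.596 0.264 0.063] F [ 10.7   7.1 -17.1] op 0.0165 gf 42.2 q [-1.06  0.83  0.83  1.78 -0.78  0.89 -0.07]
```

View pics/t8c.png

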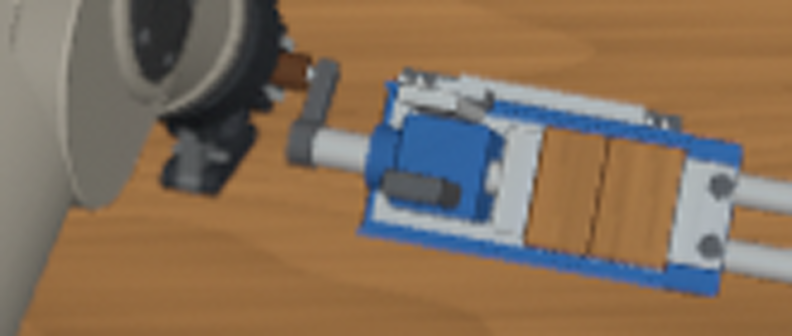

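Run:
```python
from h import *
turn(np.arange(4.6,5.11,.1)); st()
crop('t9',(180,250,95,260),4.8)
```

```text
4.60 tan 12.3 rad 11.6 ax 8.2 err [ 0.8  2.8 -2. ]
4.70 tan 12.5 rad 11.4 ax 10.3 err [ 1.1  2.8 -1.8]
4.80 tan 11.8 rad 10.4 ax 9.0 err [ 1.3  2.9 -1.6]
4.90 tan 11.8 rad 9.5 ax 8.4 err [ 1.5  2.9 -1.4]
5.00 tan 12.8 rad 8.8 ax 10.0 err [ 1.7  2.9 -1.1]
5.10 tan 12.2 rad 7.9 ax 9.8 err [ 1.8  3.  -1. ]
t 54.3 g [0.5971 0.2644 0.0897] F [13.7  7.2 -8.3] op 0.0165 gf 42.9 q [-1.08  0.8   0.86  1.78 -0.75  0.92 -0.09]
```

Run:
```python
from h import *
env.grip(.045); s=env.get_state(); p=s['tcp_pos'].copy(); p[2]+=.12; env.movel(p,velocity=.2)
go([.40,.30,.35],0); crop('t10',(180,250,95,260),4.8); st()
def tov(X):
    c,s=np.cos(VISE[2]),np.sin(VISE[2]); D=X[...,:2]-VISE[:2]; return np.stack([D[...,0]*c+D[...,1]*s,-D[...,0]*s+D[...,1]*c],-1)
C=cloud('top',np.load('pics/t10.npy'));C[...,2]+=.0015; v=tov(C).reshape(-1,2); z=C[...,2].ravel()
q=np.c_[v,z][(z>.148)&(z<.165)&(abs(v[:,0])<.06)&(v[:,1]>.05)&(v[:,1]<.2)]
for k in(q[:,0]>4e-3,q[:,0]<=4e-3): print('plate',q[k].min(0),q[k].max(0),k.sum())
```

```text
t 56.5 g [0.4003 0.3    0.3496] F [-0.   0.4 -0. ] op 0.0452 gf 0.0 q [-1.89  0.21  1.33  1.88 -0.22  1.21 -0.49]
plate [0.0218768  0.09508459 0.14821902] [0.02967794 0.11997599 0.15707395] 51
plate [-0.01820575  0.09455884  0.14812532] [-0.00638866  0.12049418  0.15744911] 77
```

View pics/t10c.png

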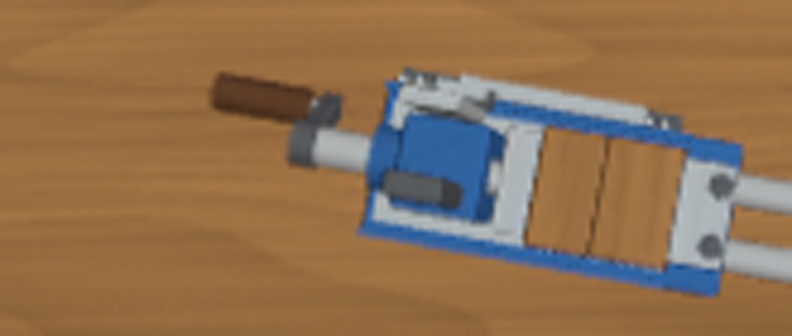

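Run:
```python
from h import *
env.grip(.045,60); a=5.08; go(pinp(a)+[0,0,.09],VISE[2]); print(line(pinp(a),.1,stop_force=12)); env.grip(0.); st()
turn(np.arange(5.2,6.71,.15)); st()
env.grip(.045); s=env.get_state(); p=s['tcp_pos'].copy(); p[2]+=.12; env.movel(p,velocity=.2)
go([.40,.30,.35],0); crop('t11',(180,250,95,260),4.8); st()
def tov(X):
    c,s=np.cos(VISE[2]),np.sin(VISE[2]); D=X[...,:2]-VISE[:2]; return np.stack([D[...,0]*c+D[...,1]*s,-D[...,0]*s+D[...,1]*c],-1)
C=cloud('top',np.load('pics/t11.npy'));C[...,2]+=.0015; v=tov(C).reshape(-1,2); z=C[...,2].ravel()
q=np.c_[v,z][(z>.148)&(z<.165)&(abs(v[:,0])<.06)&(v[:,1]>.05)&(v[:,1]<.2)]
for k in(q[:,0]>4e-3,q[:,0]<=4e-3): print('plate',q[k].min(0),q[k].max(0),k.sum())
q=np.c_[v,z][(z>.09)&(z<.13)&(abs(v[:,0])<.05)&(v[:,1]>.19)&(v[:,1]<.23)]; print('pin',q.min(0),q.max(0),np.median(q,0))
```

```text
False
t 59.3 g [0.5955 0.2614 0.09  ] F [ 0.3 -0.7  1. ] op 0.0002 gf 0.0 q [-1.07  0.79  0.85  1.78 -0.74  0.92 -0.1 ]
5.20 tan -0.4 rad 0.2 ax 0.4 err [0.1 0.1 0.4]
5.35 tan -0.6 rad -0.1 ax 0.0 err [-0.   0.2  0.3]
5.50 tan -0.2 rad -0.2 ax 1.1 err [-0.1  0.2  0.3]
5.65 tan 0.8 rad -0.7 ax 0.5 err [-0.2  0.1  0.2]
5.80 tan 0.0 rad 0.8 ax 1.7 err [-0.2  0.2  0.1]
5.95 tan 0.8 rad 0.6 ax 0.6 err [-0.2  0.2  0.1]
6.10 tan -0.3 rad 0.3 ax -0.6 err [-0.3  0.2  0. ]
6.25 tan 0.3 rad -0.5 ax 0.5 err [-0.4  0.2 -0. ]
6.40 tan 0.2 rad 0.5 ax 0.5 err [-0.4  0.2 -0.1]
6.55 tan 0.1 rad -0.4 ax -0.6 err [-0.4  0.2 -0.2]
6.70 tan 0.5 rad -1.1 ax 1.0 err [-0.4  0.2 -0.2]
t 62.1 g [0.5479 0.2712 0.1097] F [ 1.1  0.7 -0.8] op 0.0001 gf 0.0 q [-1.17  0.72  0.89  1.87 -0.71  0.91 -0.14]
t 64.2 g [0.4001 0.3    0.3493] F [-0.1  1.1  0. ] op 0.0450 gf 0.0 q [-1.88  0.2   1.31  1.88 -0.21  1.21 -0.5 ]
plate [0.0218198  0.09465507 0.14905821] [0.02963408 0.12043258 0.1565539 ] 52
plate [-0.01820537  0.09476267  0.14805517] [-0.00642908  0.12106811  0.15661109] 78Traceback (most recent call last):
  File "<stdin>", line 11, in <module>
    return umr_minimum(a, axis, None, out, keepdims, initial, where)
ValueError: zero-size array to reduction operation minimum which has no identity
```

View pics/t11c.png

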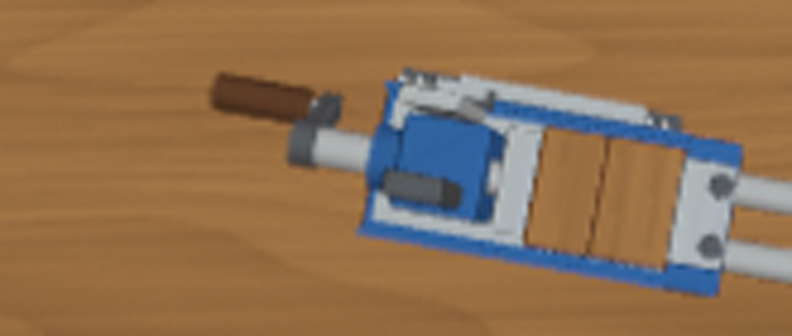

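Run:
```python
from h import *
C=cloud('top',np.load('pics/t11.npy'));C[...,2]+=.0015
f=lambda a:np.array(a,float)/4.8+[95,180]
def tov(X):
    c,s=np.cos(VISE[2]),np.sin(VISE[2]); D=X[...,:2]-VISE[:2]; return np.r_[D[0]*c+D[1]*s,-D[0]*s+D[1]*c]
for a in [(225,84),(225,90),(225,98),(262,90),(262,97),(262,105),(300,96),(300,103),(300,110)]:
    u,v=np.round(f(a)-.4).astype(int); print(a,tov(C[v,u]).round(4),C[v,u,2].round(4))
for n in((213,91),(311,106)): print('end',tov(onz('top',[f(n)-.4],.055)[0]),tov(onz('top',[f(n)-.4],.04)[0]))
```

```text
(225, 84) [0.0218 0.2248] 0.0458
(225, 90) [0.0195 0.2242] 0.0462
(225, 98) [0.0148 0.2218] 0.0514
(262, 90) [0.0226 0.2052] 0.0497
(262, 97) [0.0181 0.2041] 0.0502
(262, 105) [0.016  0.2045] 0.047
(300, 96) [0.0213 0.1865] 0.0485
(300, 103) [0.0191 0.1864] 0.0472
(300, 110) [0.0148 0.1861] 0.0449
end [0.01703919 0.22560727] [0.01767659 0.22986754]
end [0.01816578 0.1785309 ] [0.01882124 0.18203672]
```

```bash
cat >> h.py <<'E'
def tov(X):
    c,s=np.cos(VISE[2]),np.sin(VISE[2]); D=X[...,:2]-VISE[:2]; return np.stack([D[...,0]*c+D[...,1]*s,-D[...,0]*s+D[...,1]*c],-1)
def pinfind(d):
    C=cloud('top',d);C[...,2]+=.0015; v=tov(C).reshape(-1,2); z=C[...,2].ravel()
    k=(z>.03)&(v[:,1]>.19)&(v[:,1]<.222)&(abs(v[:,0])<.06); q=np.c_[v,z][k]; x=np.median(q[:,0]); zc=np.percentile(q[:,2],90)-.009
    print('pin x %.4f zc %.4f n %d'%(x,zc,k.sum()),'angle',np.arctan2(-x,zc-.072)%(2*np.pi))
E
sed -i 's/^YP=.203/YP=.2045/' h.py
python3 - <<'E'
from h import *
pinfind(np.load('pics/t11.npy'))
env.grip(.045,80); a=3.66; go(pinp(a)+[0,0,.1],VISE[2]); print(line(pinp(a),.1,stop_force=12)); st(); env.grip(0.); st()
turn(np.arange(3.75,4.41,.1),.04); env.dwell(.5); st()
_,d=snap('top','t12')
E
```

```text
pin x 0.0172 zc 0.0411 n 112 angle 3.649462268500318
False
t 66.6 g [0.5809 0.266  0.0464] F [-0.6 -0.1  0.9] op 0.0450 gf 0.0 q [-1.07  0.83  0.81  1.82 -0.8   0.85 -0.07]
t 67.0 g [0.5803 0.2662 0.0462] F [-2.8  0.5  5.3] op 0.0157 gf 78.1 q [-1.07  0.83  0.81  1.82 -0.8   0.85 -0.07]
3.75 tan 5.2 rad -3.8 ax 0.4 err [-2.1  0.7 -1. ]
3.85 tan 8.0 rad -0.3 ax 0.6 err [-3.1  1.  -2.1]
3.95 tan 13.3 rad 5.3 ax 1.2 err [-3.   1.1 -2.6]
4.05 tan 13.4 rad 6.7 ax 4.0 err [-1.2  0.8 -1.4]
4.15 tan 13.6 rad 6.1 ax 4.3 err [0.3 0.5 0.2]
4.25 tan 11.7 rad 3.9 ax 5.9 err [0.7 0.6 0.7]
4.35 tan 10.8 rad 3.1 ax 5.0 err [0.9 0.6 0.9]
t 69.2 g [0.5968 0.2634 0.0652] F [ -0.8   5.2 -11.5] op 0.0153 gf 79.2 q [-1.06  0.83  0.83  1.78 -0.77  0.89 -0.08]
```

Run:
```python
from h import *
p=cv2.imread('pics/t12.png')[180:250,95:260]; p2,_=snap('scene','s12'); p2=p2[150:240,270:400]
a=cv2.resize(p,(800,339),interpolation=cv2.INTER_CUBIC); b=cv2.resize(p2,(376,260),interpolation=cv2.INTER_CUBIC); c=np.zeros((599,800,3),np.uint8); c[:339]=a; c[339:,:376]=b
cv2.imwrite('pics/c12.png',c)
```

```text
(no output)
```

View pics/c12.png

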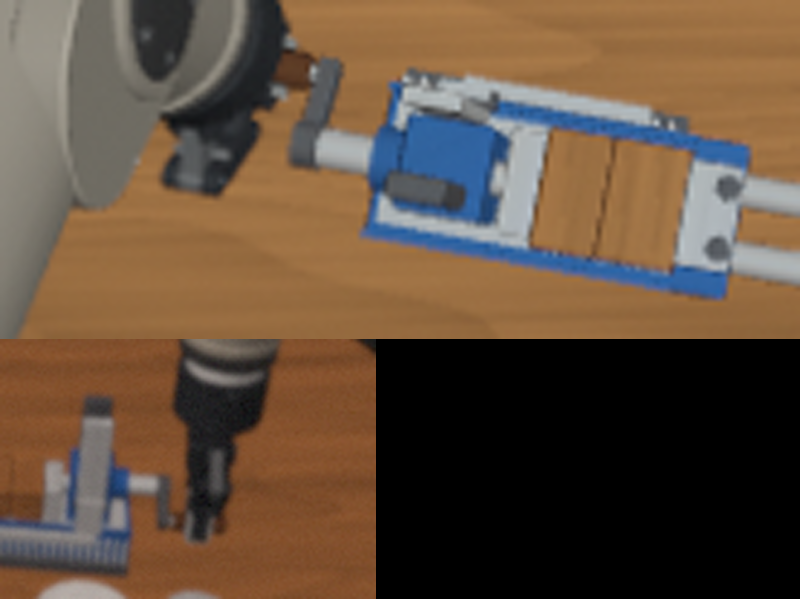

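Run:
```python
from h import *
env.grip(.024,20); env.dwell(.4); a,_=snap('top','t13'); env.grip(.05); env.dwell(.3); b,_=snap('top','t14'); st()
p=env.get_state()['tcp_pos'].copy(); p[2]+=.12; env.movel(p,velocity=.1); c,d=snap('top','t15')
go([.40,.30,.35],0); e,d=snap('top','t16'); pinfind(d)
L=[cv2.resize(i[180:235,120:185],None,fx=6,fy=5.4) for i in(a,b,c,e)]
cv2.imwrite('pics/c13.png',np.vstack([np.hstack(L[:2]),np.hstack(L[2:])])); st()
```

```text
t 70.7 g [0.5959 0.2628 0.0643] F [-1.2  0.2 -0. ] op 0.0498 gf 0.0 q [-1.06  0.83  0.83  1.79 -0.77  0.89 -0.08]
pin x 0.0174 zc 0.0409 n 108 angle 3.6526224294749334
t 73.2 g [0.4004 0.3    0.3498] F [ 0.4 -1.3  0.5] op 0.0505 gf 0.0 q [-1.88  0.2   1.31  1.88 -0.21  1.21 -0.5 ]
```

View pics/c13.png

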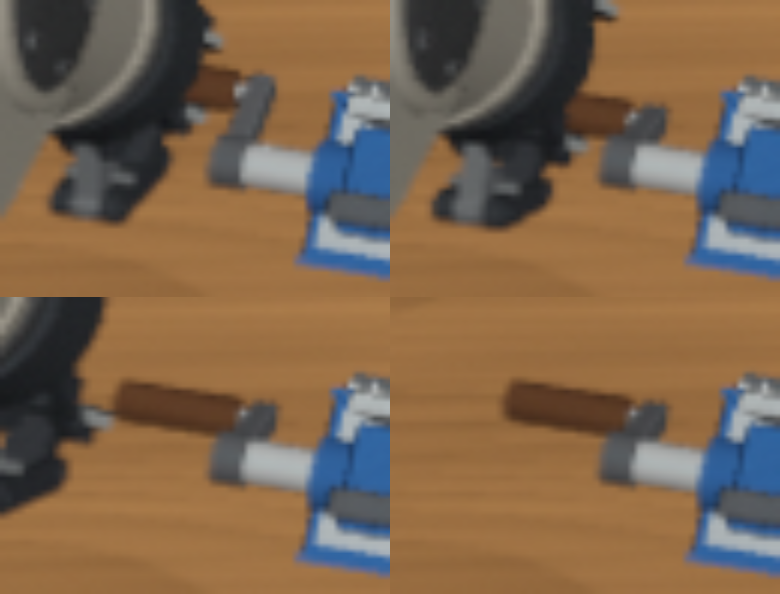

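Run:
```python
from h import *
C=cloud('top',np.load('pics/t16.npy')).reshape(-1,3);C=C[(C[:,2]>.12)]
c,s=np.cos(CASE[2]),np.sin(CASE[2]); D=C[:,:2]-CASE[:2]; v=np.c_[D[:,0]*c+D[:,1]*s,-D[:,0]*s+D[:,1]*c,C[:,2]]
k=(abs(v[:,1]-.045)<.03)&(v[:,0]>.13)&(v[:,0]<.25); q=v[k]; print(k.sum(),q.min(0),np.median(q,0),q.max(0))
for t in(1.5,1.56,1.6,1.65,1.7): print(t,.095-.199*np.cos(.441+t),.0145+.199*np.sin(.441+t)+.007)
```

```text
457 [0.13000583 0.01519673 0.18913837] [0.14474128 0.04340875 0.19984362] [0.19062377 0.0749845  0.20527887]
1.5 0.1669992575978238 0.2070184813040529
1.56 0.1779941292240545 0.2023672842565536
1.6 0.18516050504647452 0.19890372975156034
1.65 0.19391431893101096 0.19417587414116153
1.7 0.20242089853180145 0.1890164187732666
```

Run:
```python
from h import *
phi=CASE[2]; U=np.array([0,0,.006]); a=1.58
env.grip(.036,30); go([.45,0,.36],phi); go(handlep(a)+[0,0,.1],phi); print(line(handlep(a)+U,.1,stop_force=12)); env.grip(0.0); st()
for t in np.arange(a-.12,.05,-.12): line(handlep(t)+U,.12)
print(line(handlep(0)+U-[0,0,.003],.05,stop_force=25)); st()
env.grip(.045); line(handlep(0)+[0,0,.1],.2); st()
# latch
phi+=np.pi/2; b=1.58
env.grip(.05,40); go(latchp(b,.19),phi); print(line(latchp(b,.096),.1,stop_force=15)); env.grip(0.0); st()
for t in np.arange(1.45,.05,-.15): line(latchp(t,.096),.12)
line(latchp(.05,.096),.08); st(); env.grip(.05); line(latchp(.05,.2),.2)
go([.45,.0,.36],0); go([.40,.30,.35],0); e,d=snap('top','t20'); f,_=snap('scene','s20')
cv2.imwrite('pics/c20.png',cv2.resize(np.hstack([e[100:300,90:430]]),None,fx=2.3,fy=2.3,interpolation=cv2.INTER_CUBIC)); pinfind(d); st()
C=cloud('top',d); z=C[190:270,340:400,2]; print('lid z',np.nanmedian(z[:20])+.0015,np.nanmedian(z[-20:])+.0015)
```

```text
False
t 77.3 g [ 0.6806 -0.2042  0.2006] F [0.5 0.1 2.2] op 0.0130 gf 29.4 q [-0.28  0.7   0.77  1.54 -0.52  1.11  0.55]
True
t 82.0 g [ 0.4145 -0.1887  0.1043] F [-2.5  1.6 13.9] op 0.0126 gf 33.1 q [-0.33  0.44  0.77  2.23 -0.5   0.66  0.74]
t 83.1 g [ 0.4137 -0.188   0.1988] F [-0.1  0.6 -0. ] op 0.0449 gf 0.0 q [-0.52  0.25  0.96  2.16 -0.28  0.85  0.55]
False
t 85.7 g [ 0.3773 -0.3297  0.0963] F [-0.3  2.   3.9] op 0.0146 gf 38.9 q [-0.16  0.65  1.02  2.14 -0.81  0.8  -0.25]
t 88.4 g [ 0.4427 -0.28    0.0972] F [10.3 -8.6 -4. ] op 0.0144 gf 40.8 q [-0.3   0.69  1.02  2.09 -0.82  0.83 -0.4 ]
pin x 0.0173 zc 0.0410 n 111 angle 3.650577263559794
t 92.0 g [0.401  0.2983 0.3501] F [ 0.1  0.4 -0.5] op 0.0502 gf 0.0 q [-1.06  0.09  0.32  1.85 -0.03  1.2  -0.73]
lid z 0.061327170669927766 0.06204659828591902
```

View pics/c20.png

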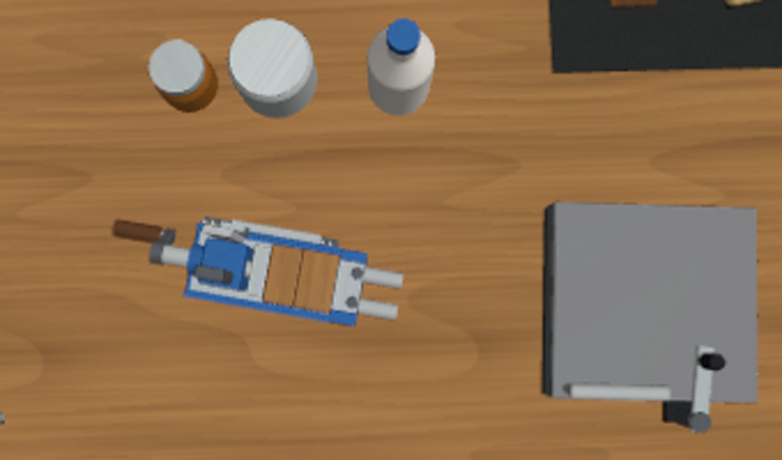

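Run:
```python
from h import *
env.grip(.045,90); a=3.65; go(pinp(a)+[0,0,.14],VISE[2]); print(line(pinp(a),.1,stop_force=12)); env.grip(0.); st()
turn(np.arange(3.8,6.31,.15),.06); env.dwell(.3); turn([6.3]); st()
crop('t21',(180,250,95,260),4.8)
```

```text
False
t 95.1 g [0.58   0.2662 0.046 ] F [-1.7 -0.4  4.2] op 0.0149 gf 87.9 q [-0.78  0.69  0.36  1.8  -0.35  0.71 -0.44]
3.80 tan 5.1 rad -1.0 ax 0.4 err [-2.2  0.8 -1.3]
3.95 tan 11.1 rad 4.8 ax 3.5 err [-2.5  0.9 -2.2]
4.10 tan 14.3 rad 8.5 ax 4.3 err [-1.2  0.8 -1.6]
4.25 tan 13.0 rad 6.9 ax 6.1 err [ 0.1  0.6 -0.4]
4.40 tan 10.7 rad 3.2 ax 5.3 err [0.6 0.6 0.2]
4.55 tan 9.7 rad 2.1 ax 4.8 err [0.9 0.7 0.5]
4.70 tan 8.5 rad 0.9 ax 5.1 err [1.  0.8 0.7]
4.85 tan 7.9 rad -0.1 ax 5.3 err [1.2 1.  0.8]
5.00 tan 9.8 rad -1.0 ax 5.9 err [1.2 1.  0.8]
5.15 tan 9.4 rad -2.3 ax 6.3 err [1.3 1.2 0.9]
5.30 tan 10.0 rad -4.1 ax 6.3 err [1.5 1.3 0.9]
5.45 tan 10.3 rad -6.6 ax 8.1 err [1.6 1.4 0.8]
5.60 tan 11.2 rad -7.6 ax 8.2 err [1.8 1.5 0.8]
5.75 tan 11.6 rad -10.7 ax 9.4 err [2.1 1.5 0.8]
5.90 tan 12.4 rad -12.8 ax 9.1 err [2.5 1.6 0.8]
6.05 tan 12.0 rad -14.4 ax 9.2 err [3.2 1.5 0.9]
6.20 tan 11.9 rad -17.8 ax 9.6 err [4.  1.4 1.2]
6.30 tan 12.8 rad -19.2 ax 10.9 err [4.9 1.3 1.4]
t 99.9 g [0.5673 0.271  0.1144] F [ 15.1   8.1 -19. ] op 0.0149 gf 89.1 q [-0.84  0.58  0.4   1.81 -0.3   0.8  -0.49]
```

View pics/t21c.png

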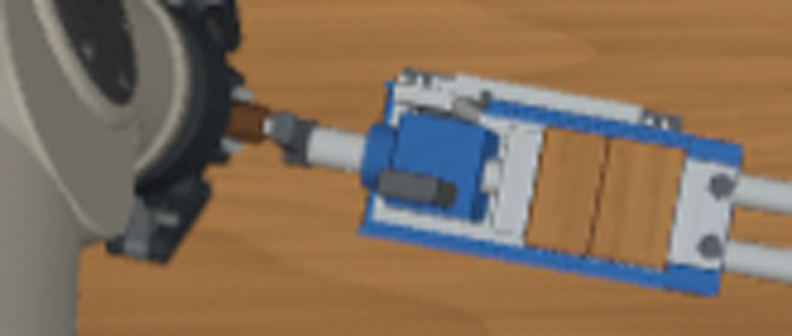

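```bash
cat >> h.py <<'E'
def plates(d):
    C=cloud('top',d);C[...,2]+=.0015; v=tov(C).reshape(-1,2); z=C[...,2].ravel()
    q=np.c_[v,z][(z>.148)&(z<.165)&(abs(v[:,0])<.06)&(v[:,1]>.05)&(v[:,1]<.16)]
    for k in(q[:,0]>4e-3,q[:,0]<=4e-3): print('plate',q[k].min(0).round(4),q[k].max(0).round(4),'ymean %.4f'%q[k,1].mean(),k.sum())
    k=(z>.068)&(z<.084)&(abs(v[:,0])<.02)&(v[:,1]>.045)&(v[:,1]<.11); h=np.c_[v,z][k]; print('z profile',[(round(y,3),round(float(np.median(C.reshape(-1,3)[:,2][(abs(v[:,0])<.015)&(abs(v[:,1]-y)<.0015)])),4)) for y in np.arange(.06,.11,.004)])
E
python3 - <<'E'
from h import *
for f in('t7','t8','t10','t16','t20','t21'): print(f); plates(np.load(f'pics/{f}.npy'))
E
```

```text
t7
plate [0.0218 0.0931 0.1481] [0.0298 0.1185 0.156 ] ymean 0.1053 54
plate [-0.0182  0.0924  0.1481] [-0.0064  0.118   0.1577] ymean 0.1047 78
z profile [(np.float64(0.06), 0.076), (np.float64(0.064), 0.0759), (np.float64(0.068), 0.0745), (np.float64(0.072), 0.0744), (np.float64(0.076), 0.0757), (np.float64(0.08), 0.0752), (np.float64(0.084), 0.0751), (np.float64(0.088), 0.0938), (np.float64(0.092), 0.0961), (np.float64(0.096), 0.0955), (np.float64(0.1), 0.0952), (np.float64(0.104), 0.0948), (np.float64(0.108), 0.0957)]
t8
plate [0.0219 0.0951 0.15  ] [0.0298 0.1204 0.1577] ymean 0.1076 51
plate [-0.0182  0.0957  0.1495] [-0.0064  0.1211  0.1576] ymean 0.1080 76
z profile [(np.float64(0.06), 0.0761), (np.float64(0.064), 0.0754), (np.float64(0.068), 0.0738), (np.float64(0.072), 0.0759), (np.float64(0.076), 0.0753), (np.float64(0.08), 0.0751), (np.float64(0.084), 0.0722), (np.float64(0.088), 0.0775), (np.float64(0.092), 0.0952), (np.float64(0.096), 0.1036), (np.float64(0.1), 0.0945), (np.float64(0.104), 0.0948), (np.float64(0.108), 0.0956)]
t10
plate [0.0219 0.0951 0.1482] [0.0297 0.
[... 1372 characters left out ...]
 (np.float64(0.088), 0.0807), (np.float64(0.092), 0.0944), (np.float64(0.096), 0.1096), (np.float64(0.1), 0.0953), (np.float64(0.104), 0.0953), (np.float64(0.108), 0.0959)]
t21
plate [0.0219 0.0971 0.1505] [0.0299 0.1227 0.1575] ymean 0.1100 52
plate [-0.0182  0.0973  0.1488] [-0.0064  0.1227  0.1574] ymean 0.1098 78
z profile [(np.float64(0.06), 0.0755), (np.float64(0.064), 0.0746), (np.float64(0.068), 0.0751), (np.float64(0.072), 0.0754), (np.float64(0.076), 0.0752), (np.float64(0.08), 0.0758), (np.float64(0.084), 0.072), (np.float64(0.088), 0.0675), (np.float64(0.092), 0.0931), (np.float64(0.096), 0.0957), (np.float64(0.1), 0.0954), (np.float64(0.104), 0.095), (np.float64(0.108), 0.0962)]
```

Run:
```python
from h import *
turn(np.arange(6.1,3.89,-.2),.08); env.dwell(.3); turn([3.9]); st()
env.grip(.045); env.dwell(.3); p=env.get_state()['tcp_pos'].copy(); p[2]+=.14; env.movel(p,velocity=.15)
go([.40,.30,.35],0); p,d=crop('t22',(180,250,95,260),4.8); pinfind(d); plates(d); st()
```

```text
6.10 tan 11.2 rad -14.9 ax 10.0 err [3.4 1.5 1. ]
5.90 tan 11.8 rad -11.7 ax 9.0 err [2.6 1.5 0.8]
5.70 tan 12.2 rad -8.7 ax 9.2 err [2.2 1.5 0.7]
5.50 tan 11.3 rad -7.2 ax 7.8 err [1.9 1.3 0.5]
5.30 tan 11.2 rad -3.2 ax 7.8 err [1.8 1.2 0.3]
5.10 tan 12.8 rad -1.7 ax 7.7 err [ 1.6  1.  -0.1]
4.90 tan 11.8 rad 1.1 ax 8.3 err [ 1.4  0.9 -0.4]
4.70 tan 11.9 rad 1.7 ax 7.2 err [ 1.   0.8 -0.7]
4.50 tan 10.8 rad 3.3 ax 6.7 err [ 0.5  0.7 -1. ]
4.30 tan 9.3 rad 3.9 ax 7.3 err [-0.   0.6 -1.1]
4.10 tan 7.0 rad 2.4 ax 5.9 err [-0.7  0.6 -1.2]
3.90 tan 5.1 rad -1.4 ax 5.1 err [-1.2  0.5 -0.9]
3.90 tan 4.5 rad -1.9 ax 4.3 err [-1.2  0.5 -0.9]
t 103.5 g [0.586  0.2651 0.0499] F [-3.7  5.1 -1.7] op 0.0150 gf 91.3 q [-0.78  0.69  0.36  1.79 -0.34  0.73 -0.43]
pin x 0.0174 zc 0.0412 n 110 angle 3.655257908634472
plate [0.0219 0.0947 0.1501] [0.0299 0.12   0.1574] ymean 0.1074 51
plate [-0.0182  0.0947  0.1484] [-0.0064  0.1205  0.1587] ymean 0.1071 77
z profile [(np.float64(0.06), 0.0759), (np.float64(0.064), 0.0756), (np.float64(0.068), 0.0747), (np.float64(0.072), 0.0757), (np.float64(0.076), 0.0746), (np.float64(0.08), 0.0752), (np.float64(0.084), 0.0744), (np.float64(0.088), 0.0792), (np.float64(0.092), 0.0949), (np.float64(0.096), 0.1066), (np.float64(0.1), 0.0954), (np.float64(0.104), 0.0948), (np.float64(0.108), 0.0956)]
t 106.3 g [0.4007 0.2996 0.3489] F [-0.4  0.4 -0.3] op 0.0450 gf 0.0 q [-1.18  0.09  0.45  1.86 -0.04  1.2  -0.72]
```

View pics/t22c.png

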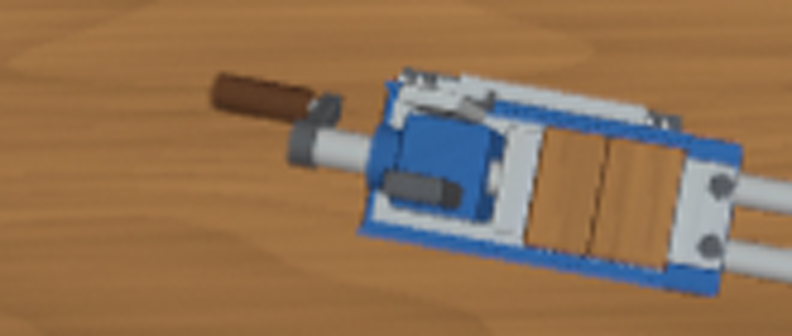

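```bash
python3 -c "
from h import *
print(job.job_done())"
```

```text
the job is handed in; nothing more can be done
None
```

The job is handed in at about 106 s: both heel blocks present stand in the vise with the lever at rest, the lid is shut and the latch is back over it. The clamp force over 12 N is inferred from how the crank and carriage moved, not measured; the crank sprang back to about 3.65 rad each time I released it.

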